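# Pin the sample-jar carousel and hold the red jar at the front

### The job

First take the orange-handled lock pin out of its wooden stand and push it fully home, straight down through the holes in both decks of the jar carousel, before turning the carousel. Then turn the carousel until the red jar faces front, in line with the yellow pointer on the foot, and hold it there with the gripper: a spring swings it back if it is let go, so finish while still holding it steady with the pin in place. Leave everything else on the table where it stands.

Things in the scene. Friction and masses are not known exactly. Their poses are not given: they have to be found in the camera images.
- lock_pin: Loose lock pin, 0.08 kg, upright in a wooden stand at the start. Origin: centre of its orange round handle (diameter 22 mm, 20 mm above and below the origin); z up the handle. Below it a steel collar, diameter 24 mm, its underside 24 mm below the origin; then a steel shaft, diameter 12 mm, its last 7 mm tapering to 6 mm.
- pin_tip (a point): Lower end of the pin's shaft, on its axis, 76 mm below the pin's origin, 52 mm below the collar's underside.
- hole (a point): Centre of the mouth of the hole in the upper ear, at the top face (height 63 mm), 125 mm from the axis, 108 degrees counter-clockwise of the red jar seen from above. Hole 15 mm wide, 2 mm chamfer, right through, straight above an equal hole in the lower ear (9 mm thick, top at 35 mm). With the pin home its collar lies on this face.
- hole_low (a point): Where the pin's tip is when it is home: 52 mm straight below the mouth of the hole, 11 mm above the table.
- axis (a point): Point on the turning axis at the top face of the carousel's upper deck: a white disc, diameter 200 mm, top 63 mm above the table, 9 mm thick, with an ear for the pin, 56 mm (radial) by 46 mm. It carries five fixed jars, diameter 44 mm: one red, four clear with white or black lids. A dark steel lower deck with the same ear turns with it, 19 mm below.
- red_jar (a point): Centre of the top of the red jar's red lid, 66 mm from the axis, height 111 mm; all five jars are 48 mm tall and on that circle, 72 degrees apart.
- pointer (a point): Yellow pointer on the fixed grey foot, 150 mm from the axis, height 10 mm: the carousel's front, roughly towards the robot.
- carousel (a joint): Turning angle of the carousel in rad, counter-clockwise positive seen from above, 0 when the red jar is exactly at the pointer. It starts at 0.8 to 1.6, so it must be turned clockwise. Stops at -0.5 and 2.1. A spring of 0.15 N m/rad pulls it towards 1.2; friction 0.07 N m. Turning it to 0 takes about 2 to 3 N at the pin.
- stand_top (a point): Centre of the top face of the fixed wooden stand, 64 x 64 mm, 60 mm high; the pin stands in its 15 mm bore with its collar on this face.
- water: Bystander: clear water bottle with red cap, diameter 64 mm, 215 mm tall, origin under its centre.
- cup_a: Bystander: paper cup, rim diameter 74 mm, 85 mm tall, origin under its centre.
- cup_b: Bystander: paper cup, the same as the other.
- notebook: Bystander: notebook 154 x 214 x 16 mm, lying flat, origin under its centre.
- wallet: Bystander: brown wallet 90 x 115 x 16 mm, lying flat, origin under its centre.
- model_chair: Bystander: orange model chair 60 x 60 x 108 mm tall, origin under its centre.
- marker: Bystander: green felt marker, 130 mm long, 16 mm thick, flat-sided, lying along its x axis, origin under its centre.

How it is judged:
On the way:
1. the pin is home through both decks before the carousel has been turned towards the front (distance between pin_tip and hole_low below 0.01 m and angle between the z axis of lock_pin and the z axis of hole, either way round below 0.15 rad and value of joint carousel above 0.4 rad), for 0.2 s.
At the end, for the whole second after the job is handed in: The red jar is within 0.10 rad of the pointer and the carousel is still (below 0.06 rad/s), the pin stands home in both decks (tip within 10 mm of its home place, upright to the decks within 0.15 rad), and the fingers are holding the pin or the carousel (more than 0.5 N) through the last second (value of joint carousel between -0.1 and 0.1 rad and velocity of joint carousel between -0.06 and 0.06 rad/s and distance between pin_tip and hole_low below 0.01 m and angle between the z axis of lock_pin and the z axis of hole, either way round below 0.15 rad and (contact force between the fingers and lock_pin above 0.5 N or contact force between the fingers and carousel above 0.5 N)); the arm keeps its last pose, push and grip.
It fails at once if a bystander was moved more than 30 mm or knocked over (distance of any of water, cup_a, cup_b, notebook, wallet, model_chair, marker from where it was at the start of the episode above 0.03 m or angle between any of water, cup_a, cup_b, model_chair's own z axis and vertical above 0.5 rad).
It also fails if it takes over 64 s, if anything falls off the work surface, if the arm or the gripper's body presses on something with over 40 N, if the wrist force passes 120 N, or if a joint passes its speed limit or range.

### The arm

A 6-joint arm with a two-finger parallel gripper is mounted at the origin on the work surface. World frame = base frame: x ahead of the robot, y to its left, z up, the work surface at z = 0. Lengths are in m, angles in rad, forces in N, time in s.
With the tool pointing down it reaches from about 0.375 to 0.9 m from the base axis. Payload 3.1 kg.
Tool frame: the origin (TCP) lies on the front face of the gripper's body, between the roots of the fingers; the fingertips stand 73 mm ahead of it and the grasp point (between the pads) lies 54 mm ahead of it (manip.tips_ahead is the distance from the TCP to the fingertips, in m); z points along the fingers, y is the line along which they close (so a half turn about z gives the same grasp; the last joint's range is limited). The gripper opens to 85 mm and grips with 20 to 120 N. Pads are 22 mm wide; open, the fingers measure 114 mm over their backs; the gripper's body (76 mm by 85 mm) begins 54 mm behind the grasp point. The pads swing forward as they close: fully open they stand 13 mm farther back than shut.
Start: joints at [-1.308, 0.527, 1.433, -0, 1.181, -0.178], TCP at [0.267, -0.565, 0.304] pointing down, gripper open.
Joint ranges: [-3.08, 3.08], [-0.75, 2.2], [0.22, 2.44], [-1.43, 4.57], [0, 2.65], [-2.85, 2.85]. Speed limits (rad/s): [2.79, 2.79, 3.14, 3.14, 3.14, 3.14].

### API

Orientations are given as a unit quaternion [x, y, z, w].
In Python, from station import sense, eyes, workorder, manip gives the robot as it stands.
- The arm moves only by the shell command python3 -m inch 'ROWS' [OPENING] [FORCE]. ROWS is JSON, a list of rows, each an object of numbers: "dx", "dy", "dz": the shift along the tool's x, y, z in cm; "wx", "wy", "wz": the turn, a rotation vector about the tool's x, y, z in degrees. In form: [{"dx": .., "dy": .., "dz": .., "wx": .., "wy": .., "wz": ..}, ...]. A call has 1 to 10 rows; each row shifts and turns the commanded pose from where the row before left it, along the tool's axes as they then stand; what a row does not reach is not made up. A row lasts 1/8 s, in which the tool goes at most 62.5 mm and 10.7 degrees, less where a joint would pass 70% of its speed; a pose out of reach is approached as far as the arm can. A call with a gripper value outside its range is refused whole. OPENING is the opening, from 0 (shut) to 1 (fully open), set as the call begins (- or left out, the last holds). The fingers move at their own pace and stop on an object; FORCE is the grip in N (left out, the last holds). Time passes only in rows, so rows that do not move let the fingers close. It gives the time, the measured TCP pose, the force, the opening and the grip force at its end, in the units of the state.
- sense(): the state, without advancing time (a new reading comes with each control period).
- eyes.snapshot(name): name is "scene" or "side" or "wrist"; returns the picture (384x512x3 uint8, red, green, blue); there is no depth.
- eyes.camera_params(name): a dict with "fx", "fy", "cx", "cy" (pixels), "rvec" (rotation vector, rad) and "tvec" (3), from world to camera coordinates, as OpenCV has them. Camera axes: x right, y down, z forward; pixel columns grow to the right and rows downward; lengths in m; the calibration is good to about 2 mm. A picture is of the moment at which its call begins: read the wrist's pose just before it. camera_params takes no time and is no camera call; for the wrist camera it gives the pose at the moment of the call.
- workorder.sign_off(): hands the job in; it is judged then, once.
The state is a dict: "t": time; "q": joint angles; "qd": joint speeds; "tau": joint torques, N m; "tcp_pos": TCP position; "tool_rot": TCP orientation; "force": force on the tool from outside, world axes, zero at the start; "ft_torque": the same for the moment, N m; "finger_gap": opening from 0.0 (shut) to 1.0 (fully open); "gripper_force": force on a finger pad.
Only numpy, scipy, OpenCV 4.12 (cv2) and the standard library are available. Lean on these libraries where they do the work, as an engineer would, in place of code of your own. Each camera call takes 0.05 s, during which the arm holds its last target. There are 200 camera calls.

## Working session

There is one attempt and no reset: what is moved stays moved. The work goes in short steps, Python scripts to look and compute and a shell command to move; the robot and the scene stay as the last step left them, time stands still between calls to the robot, and variables do not carry over. Pictures are saved under pics/ and viewed, at most 10 in all, crops included, and the job is handed in when it is done.

```bash
mkdir -p pics; ls
cat > h.py <<'E'
import numpy as np, cv2
from station import sense, eyes, workorder, manip
def snap(n,f):
    p=eyes.camera_params(n); im=eyes.snapshot(n); cv2.imwrite('pics/'+f,im[:,:,::-1]); np.save('pics/'+f+'.npy',p,allow_pickle=True); return im
def par(f): return np.load('pics/'+f+'.npy',allow_pickle=True).item()
def atz(p,u,v,z):
    R,_=cv2.Rodrigues(np.array(p['rvec'],float)); t=np.array(p['tvec'],float).ravel()
    d=R.T@np.array([(u-p['cx'])/p['fx'],(v-p['cy'])/p['fy'],1]); o=-R.T@t
    return o+d*(z-o[2])/d[2]
def proj(p,X):
    K=np.array([[p['fx'],0,p['cx']],[0,p['fy'],p['cy']],[0,0,1.]])
    return cv2.projectPoints(np.array(X,float).reshape(-1,1,3),np.array(p['rvec'],float),np.array(p['tvec'],float),K,None)[0].reshape(-1,2)
E
python3 - <<'E'
from h import *
a=snap('scene','a.png'); b=snap('side','b.png')
cv2.imwrite('pics/a2.png',cv2.resize(a[:,:,::-1],(800,600),interpolation=cv2.INTER_CUBIC))
cv2.imwrite('pics/b2.png',cv2.resize(b[:,:,::-1],(800,600),interpolation=cv2.INTER_CUBIC))
print(sense())
E
```

```text
pics
{'t': 0.1, 'q': array([-1.30850459e+00,  5.28394558e-01,  1.43379127e+00, -1.14582400e-05,
        1.18139219e+00, -1.78512984e-01]), 'qd': array([ 0.00086185, -0.00199845, -0.00150273,  0.00045608, -0.00020255,
       -0.00014409]), 'tau': array([ 3.80507572e-04, -4.43301630e+01, -1.78587109e+01, -2.16130402e-04,
        3.84597864e-03, -9.60136504e-06]), 'tcp_pos': array([ 0.26655011, -0.56474766,  0.30301276]), 'tool_rot': array([ 9.75808606e-01,  2.18624289e-01, -4.68642413e-05, -9.91593298e-04]), 'force': array([ 0.27233309,  0.21937705, -0.06218294]), 'ft_torque': array([-0.06166969,  0.00035588, -0.0028169 ]), 'gripper_force': 0.0, 'finger_gap': 0.9978941571599689}
```

View pics/a2.png

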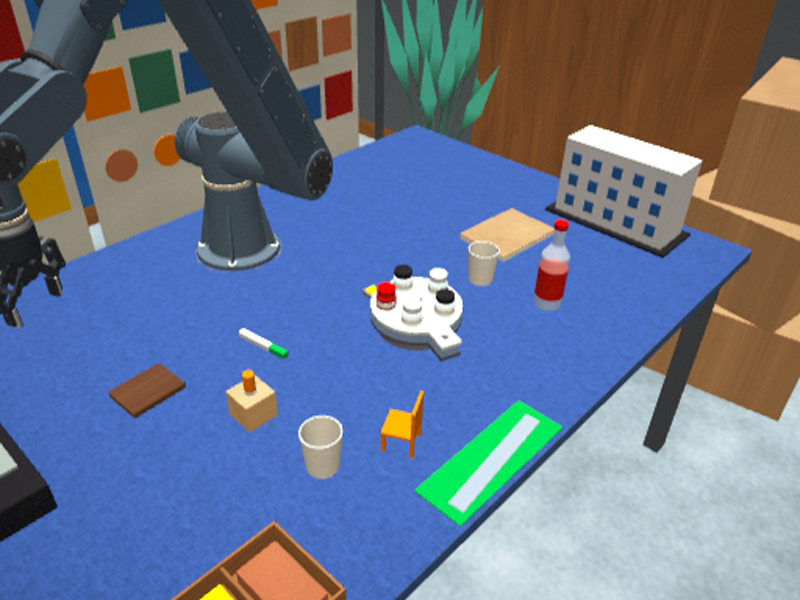

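View pics/b2.png

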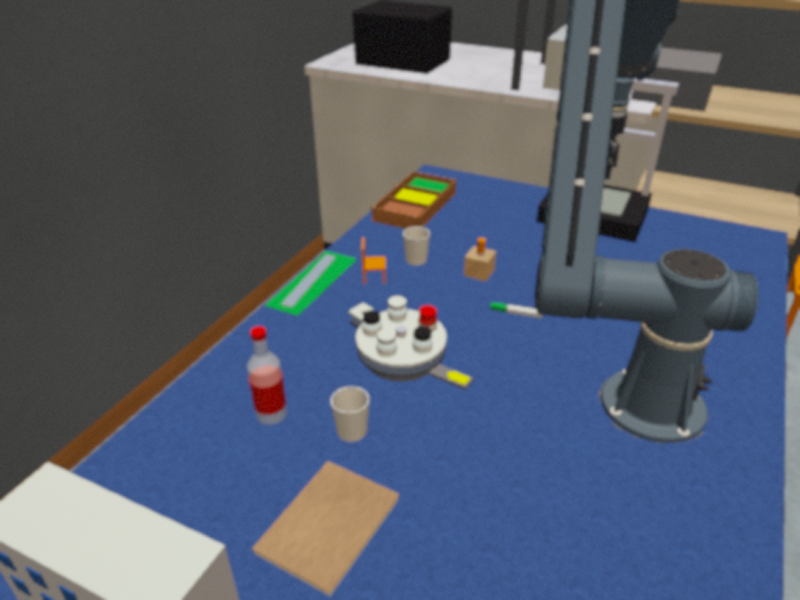

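The scene view shows the pin in its stand at about (249,380), the carousel disc at about (416,305), the hole in the ear at about (445,337), and the red jar at (386,290). I'll enlarge both views to get finer pixel positions.

Run:
```python
from h import *
a=cv2.imread('pics/a.png'); b=cv2.imread('pics/b.png')
def c(im,x,y,w,h): return cv2.resize(im[y:y+h,x:x+w],(400,300),interpolation=cv2.INTER_CUBIC)
# scale 5 -> 80x60
m=np.vstack([np.hstack([c(a,228,165,80,60),c(a,130,225,80,60)]),np.hstack([c(b,220,185,80,60),c(b,270,135,80,60)])])
cv2.imwrite('pics/c.png',m)
```

```text
(no output)
```

View pics/c.png

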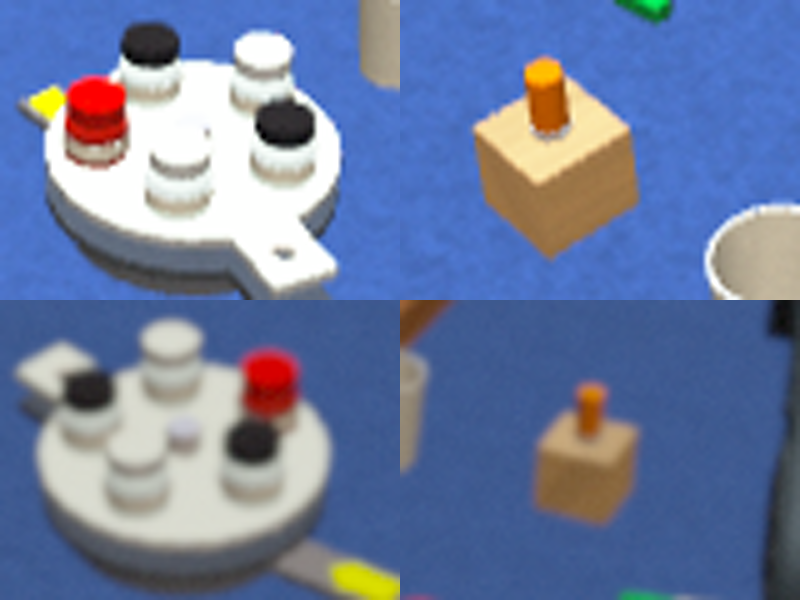

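Run:
```python
from h import *
from scipy.optimize import least_squares
pa,pb=par('a.png'),par('b.png')
fa=lambda x,y,ox,oy:((x+.5)/5+ox-.5,(y+.5)/5+oy-.5)
red=[fa(97,88,228,165)];hole=fa(285,252,228,165);hd=fa(545,70-2,130-80,225); hds=fa(192,388-300-0,270,135)
# clockwise/ccw order resolved by angle
A=[fa(x,y,228,165) for x,y in [(97,88),(150,34),(263,44),(285,112),(180,153)]]
B=[fa(x,y-300,220,185) for x,y in [(270,362),(252,433),(137,445),(90,383),(172,333)]]
for p,L in((pa,A),(pb,B)):
    P=np.array([atz(p,u,v,.111) for u,v in L])[:,:2]; print(P.round(4).tolist())
    sgn=np.sign(np.cross(P[1]-P[0],P[2]-P[1]))
    f=lambda q:(P-q[:2]-.066*np.c_[np.cos(q[2]+sgn*np.arange(5)*1.2566),np.sin(q[2]+sgn*np.arange(5)*1.2566)]).ravel()
    d=P[0]-P.mean(0);r=least_squares(f,[*P.mean(0),np.arctan2(d[1],d[0])]); q=r.x
    h=q[:2]+.125*np.array([np.cos(q[2]+1.885),np.sin(q[2]+1.885)])
    print('axis',q,'res',np.abs(r.fun).max(),'hole',h)
print('hole direct',atz(pa,*hole,.063))
print('pin top',atz(pa,*hd,.104),atz(pb,*hds,.104))
# stand corners
for x,y in [(475,130),(540,185),(632,128)]: print('stand',atz(pa,*fa(x-400,y,130,225),.06))
print('pointer',atz(pb,*fa(365,280,220,185),.01),atz(pa,*fa(45,100,228,165),.01))
for n,p in(('a',pa),('b',pb)):
    R=cv2.Rodrigues(np.array(p['rvec'],float))[0];print(n,-R.T@np.array(p['tvec']).ravel())
# bystanders: base pixel (800 scale)
for n,u,v,z in [('cupA',483,250,.085),('cupB',321,432,.085),('water',561,226,.215),('chair',400,427,.05),('mk1',240,331,.01),('mk2',286,354,.01)]: print(n,atz(pa,u*.64,v*.64,z))
```

```text
[[0.4959, 0.0334], [0.4765, 0.1051], [0.5391, 0.1505], [0.6014, 0.1003], [0.5833, 0.0191]]
axis [ 0.53924771  0.08168892 -2.23436729] res 0.007876156395196107 hole [0.6566964 0.038901 ]
[[0.499, 0.0244], [0.4766, 0.1039], [0.5395, 0.1483], [0.6001, 0.1001], [0.576, 0.0217]]
axis [ 0.53824815  0.07965813 -2.22206643] res 0.003709518534244477 hole [0.65621427 0.03831813]
hole direct [0.65862288 0.03734789 0.063     ]
pin top [ 0.50551394 -0.33073213  0.104     ] [ 0.50485658 -0.33759899  0.104     ]
stand [ 0.47693393 -0.36440024  0.06      ]
stand [ 0.53879543 -0.36467196  0.06      ]
stand [ 0.53907136 -0.30066293  0.06      ]
pointer [0.39322013 0.09918956 0.01      ] [0.37907917 0.09960151 0.01      ]
a [ 1.31831694 -0.81815518  0.93634061]
b [0.03127176 1.11461569 0.94956277]
cupA [0.53173639 0.32370216 0.085     ]
cupB [ 0.69312586 -0.3229064   0.085     ]
water [0.70956038 0.34280151 0.215     ]
chair [ 0.75692633 -0.19788837  0.05      ]
mk1 [ 0.29518047 -0.20865926  0.01      ]
mk2 [ 0.42420661 -0.18709221  0.01      ]<stdin>:11: DeprecationWarning: Arrays of 2-dimensional vectors are deprecated. Use arrays of 3-dimensional vectors instead. (deprecated in NumPy 2.0)
```

```bash
python3 -m inch '[{"wz":8.4},{"wz":8.4},{"wz":8.4},{"dx":4,"dy":-3.87,"dz":0.9},{"dx":4,"dy":-3.87,"dz":0.9},{"dx":4,"dy":-3.87,"dz":0.9},{"dx":4,"dy":-3.87,"dz":0.9},{"dx":4,"dy":-3.87,"dz":0.9},{"dx":4,"dy":-3.87,"dz":0.9},{}]' 0.6 40
python3 - <<'E'
from h import *
s=sense();print(s['tcp_pos'],s['tool_rot'],s['q'],s['finger_gap'])
w=snap('wrist','w1.png'); p=par('w1.png')
print('pred pin top',proj(p,[[.506,-.333,.104],[.508,-.3325,.06]]))
R=cv2.Rodrigues(np.array(p['rvec'],float))[0];print(-R.T@np.array(p['tvec']).ravel(),p['fx'])
E
```

```text
[ 0.26655011 -0.56474766  0.30301276] [ 9.75808606e-01  2.18624289e-01 -4.68642413e-05 -9.91593298e-04] [-1.30850459e+00  5.28394558e-01  1.43379127e+00 -1.14582400e-05
  1.18139219e+00 -1.78512984e-01] 0.9978941571599689
pred pin top [[  97.78056294 -271.71444335]
 [ 127.67737296 -205.22253776]]
[ 0.33413096 -0.5327543   0.37218476] 280.15981887664975invalid input at $[0]: expected keys dx, dy, dz, wx, wy, wz
```

View pics/w1.png

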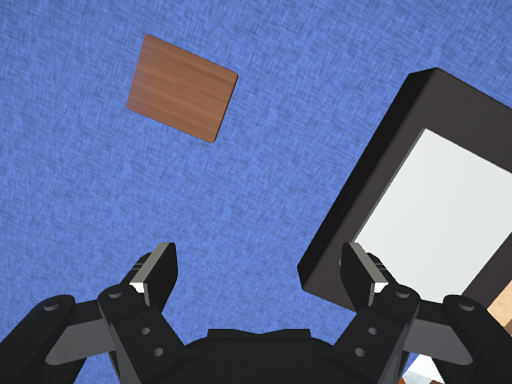

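The call was refused because every row needs all six keys, so the arm hasn't moved. The wrist picture shows the wallet at (180,90) and the fingers at (160,270) and (360,270), with the image's up along tool +x.

```bash
python3 -m inch '[{"dx":0,"dy":0,"dz":0,"wx":0,"wy":0,"wz":8.4},{"dx":0,"dy":0,"dz":0,"wx":0,"wy":0,"wz":8.4},{"dx":0,"dy":0,"dz":0,"wx":0,"wy":0,"wz":8.4},{"dx":4,"dy":-3.87,"dz":0.5,"wx":0,"wy":0,"wz":0},{"dx":4,"dy":-3.87,"dz":0.5,"wx":0,"wy":0,"wz":0},{"dx":4,"dy":-3.87,"dz":0.5,"wx":0,"wy":0,"wz":0},{"dx":4,"dy":-3.87,"dz":0.5,"wx":0,"wy":0,"wz":0},{"dx":4,"dy":-3.87,"dz":0.5,"wx":0,"wy":0,"wz":0},{"dx":4,"dy":-3.87,"dz":0.5,"wx":0,"wy":0,"wz":0},{"dx":0,"dy":0,"dz":0,"wx":0,"wy":0,"wz":0}]' 0.7 40
python3 - <<'E'
from h import *
s=sense();print(s['tcp_pos'],s['tool_rot'],s['q'],s['finger_gap'])
w=snap('wrist','w2.png'); p=par('w2.png')
print('pred pin top',proj(p,[[.506,-.333,.104],[.508,-.3325,.06]]))
E
```

```text
t: 1.4
tcp_pos: [0.5085, -0.3292, 0.2731]
tool_rot: [1.0, 0.003, -0.0, -0.001]
force: [-0.1, -0.0, 0.4]
finger_gap: 0.702
gripper_force: 0.0
[ 0.50850846 -0.32923748  0.27311247] [ 9.99993654e-01  3.43314240e-03 -3.17570521e-04 -8.96853131e-04] [-7.59182310e-01  5.37586839e-01  1.51308624e+00  9.66555287e-04
  1.09261811e+00  8.04302214e-01] 0.7023185866093846
pred pin top [[263.26243406 197.52987632]
 [262.19505421 182.664374  ]]
```

View pics/w2.png

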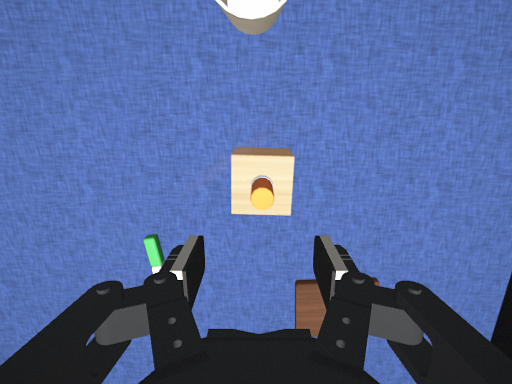

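```bash
python3 -m inch '[{"dx":-0.35,"dy":0.28,"dz":2.6,"wx":0,"wy":0,"wz":0},{"dx":0,"dy":0,"dz":3.5,"wx":0,"wy":0,"wz":0},{"dx":0,"dy":0,"dz":3.5,"wx":0,"wy":0,"wz":0},{"dx":0,"dy":0,"dz":2.0,"wx":0,"wy":0,"wz":0},{"dx":0,"dy":0,"dz":1.4,"wx":0,"wy":0,"wz":0},{"dx":0,"dy":0,"dz":0,"wx":0,"wy":0,"wz":0},{"dx":0,"dy":0,"dz":0,"wx":0,"wy":0,"wz":0}]' - 40
python3 - <<'E'
from h import *
s=sense();print(s['tcp_pos'],s['tool_rot'],s['force'])
w=snap('wrist','w3.png')
p=par('w3.png'); print(proj(p,[[.505,-.332,.104]]))
E
```

```text
t: 2.33
tcp_pos: [0.5032, -0.3363, 0.1447]
tool_rot: [1.0, 0.0, 0.001, 0.001]
force: [-0.7, 0.3, 0.8]
finger_gap: 0.698
gripper_force: 0.0
[ 0.50317033 -0.33634627  0.14472414] [9.99999620e-01 2.27153524e-04 5.89180354e-04 6.00867263e-04] [-0.73433475  0.31670807  0.7502379 ]
[[249.15193314 276.23729763]]
```

View pics/w3.png

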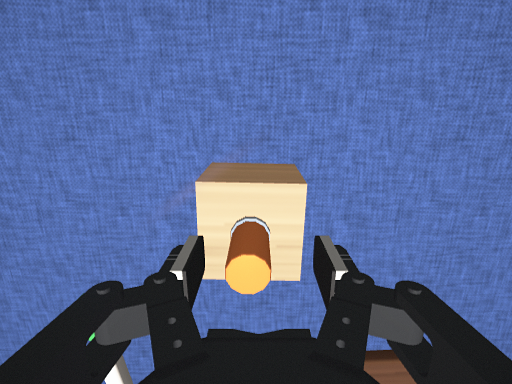

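```bash
python3 -m inch '[{"dx":0.25,"dy":-0.46,"dz":0.25,"wx":0,"wy":0,"wz":0},{"dx":0,"dy":0,"dz":0,"wx":0,"wy":0,"wz":0},{"dx":0,"dy":0,"dz":0,"wx":0,"wy":0,"wz":0},{"dx":0,"dy":0,"dz":0,"wx":0,"wy":0,"wz":0}]' - 50
python3 -m inch '[{"dx":0,"dy":0,"dz":0,"wx":0,"wy":0,"wz":0},{"dx":0,"dy":0,"dz":0,"wx":0,"wy":0,"wz":0},{"dx":0,"dy":0,"dz":0,"wx":0,"wy":0,"wz":0},{"dx":0,"dy":0,"dz":0,"wx":0,"wy":0,"wz":0},{"dx":0,"dy":0,"dz":0,"wx":0,"wy":0,"wz":0},{"dx":0,"dy":0,"dz":0,"wx":0,"wy":0,"wz":0},{"dx":0,"dy":0,"dz":0,"wx":0,"wy":0,"wz":0},{"dx":0,"dy":0,"dz":0,"wx":0,"wy":0,"wz":0}]' 0 50
```

```text
t: 2.88
tcp_pos: [0.5055, -0.331, 0.1415]
tool_rot: [1.0, 0.001, 0.0, 0.0]
force: [0.6, -0.6, -0.1]
finger_gap: 0.7
gripper_force: 0.0
t: 3.88
tcp_pos: [0.5055, -0.3311, 0.1415]
tool_rot: [1.0, 0.001, 0.0, 0.0]
force: [0.6, 0.1, 1.2]
finger_gap: 0.241
gripper_force: 48.8
```

```bash
python3 -m inch '[{"dx":0,"dy":0,"dz":-2,"wx":0,"wy":0,"wz":0},{"dx":0,"dy":0,"dz":-6,"wx":0,"wy":0,"wz":0},{"dx":0,"dy":0,"dz":-5,"wx":0,"wy":0,"wz":0},{"dx":1.9,"dy":-4.6,"dz":0,"wx":0,"wy":0,"wz":0},{"dx":1.9,"dy":-4.6,"dz":0,"wx":0,"wy":0,"wz":0},{"dx":1.9,"dy":-4.6,"dz":0,"wx":0,"wy":0,"wz":0},{"dx":1.9,"dy":-4.6,"dz":0,"wx":0,"wy":0,"wz":0},{"dx":1.9,"dy":-4.6,"dz":0,"wx":0,"wy":0,"wz":0},{"dx":1.9,"dy":-4.6,"dz":0,"wx":0,"wy":0,"wz":0},{"dx":1.9,"dy":-4.6,"dz":0,"wx":0,"wy":0,"wz":0}]' 
python3 -m inch '[{"dx":0,"dy":0,"dz":0,"wx":0,"wy":0,"wz":0},{"dx":0,"dy":0,"dz":0,"wx":0,"wy":0,"wz":0},{"dx":0,"dy":0,"dz":0,"wx":0,"wy":0,"wz":0}]'
python3 - <<'E'
from h import *
s=sense();print(s['tcp_pos'],s['tool_rot'],s['q'])
w=snap('wrist','w4.png'); p=par('w4.png')
cv2.imwrite('pics/w4b.png',cv2.resize(w[:,:,::-1],(800,600),interpolation=cv2.INTER_CUBIC))
T=s['tcp_pos'];print('hole,axis,tip (800)',proj(p,[[.657,.0385,.063],[.539,.081,.063],T-[0,0,.1335]])/.64)
E
```

```text
t: 5.12
tcp_pos: [0.6382, -0.0071, 0.2707]
tool_rot: [1.0, 0.001, -0.001, -0.0]
force: [-0.1, -0.7, -1.0]
finger_gap: 0.244
gripper_force: 50.0
t: 5.5
tcp_pos: [0.6376, -0.0101, 0.2711]
tool_rot: [1.0, -0.0, -0.001, 0.0]
force: [0.1, 0.1, -0.4]
finger_gap: 0.244
gripper_force: 50.0
[ 0.63763295 -0.01008131  0.27108071] [ 9.99999828e-01 -2.75861469e-04 -5.14421100e-04  5.47728721e-05] [-1.90652049e-01  5.81130149e-01  1.43104804e+00 -3.34134205e-04
  1.13040401e+00  1.38083859e+00]
hole,axis,tip (800) [[328.55512674 257.41601375]
 [277.98598178 418.61138198]
 [404.30662353 325.97773235]]
```

View pics/w4b.png

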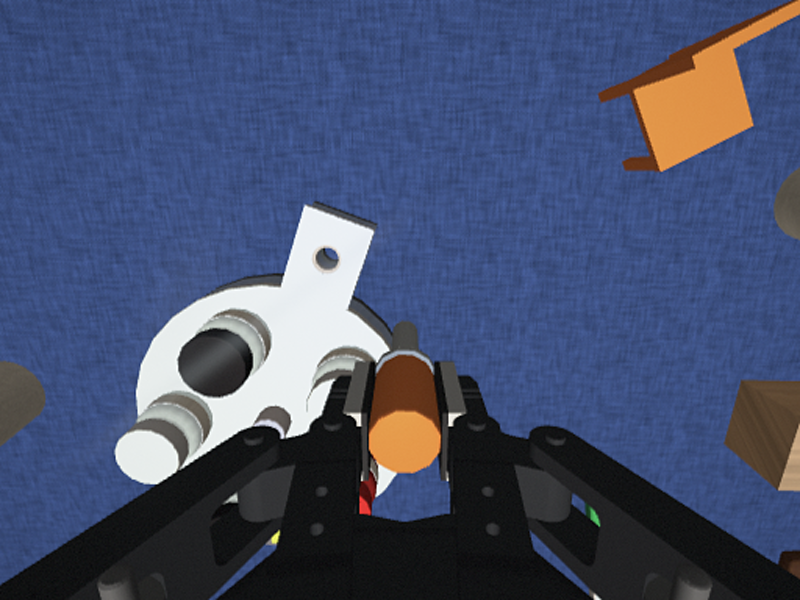

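```bash
python3 -m inch '[{"dx":0.9,"dy":-2.46,"dz":0,"wx":0,"wy":0,"wz":0},{"dx":1.0,"dy":-2.5,"dz":0,"wx":0,"wy":0,"wz":0},{"dx":0,"dy":0,"dz":3,"wx":0,"wy":0,"wz":0},{"dx":0,"dy":0,"dz":3,"wx":0,"wy":0,"wz":0},{"dx":0,"dy":0,"dz":0,"wx":0,"wy":0,"wz":0},{"dx":0,"dy":0,"dz":0,"wx":0,"wy":0,"wz":0},{"dx":0,"dy":0,"dz":0,"wx":0,"wy":0,"wz":0}]'
python3 - <<'E'
from h import *
s=sense();print(s['tcp_pos'],s['tool_rot'])
w=snap('wrist','w5.png'); p=par('w5.png')
c=w[120:280,150:350]
cv2.imwrite('pics/w5b.png',cv2.resize(c[:,:,::-1],(800,640))[:600])
T=s['tcp_pos'];print('hole,tip (crop)',(proj(p,[[.6566,.0395,.063],T-[0,0,.1335]])-[150,120])*4)
E
```

```text
t: 6.42
tcp_pos: [0.658, 0.0402, 0.2132]
tool_rot: [1.0, 0.0, 0.002, 0.0]
force: [-0.7, -0.2, -0.8]
finger_gap: 0.243
gripper_force: 50.0
[0.65800014 0.04023226 0.21316963] [9.99998687e-01 1.62487643e-04 1.60397235e-03 1.63108688e-04]
hole,tip (crop) [[438.21415116 335.84295747]
 [434.76584876 357.26907185]]
```

View pics/w5b.png

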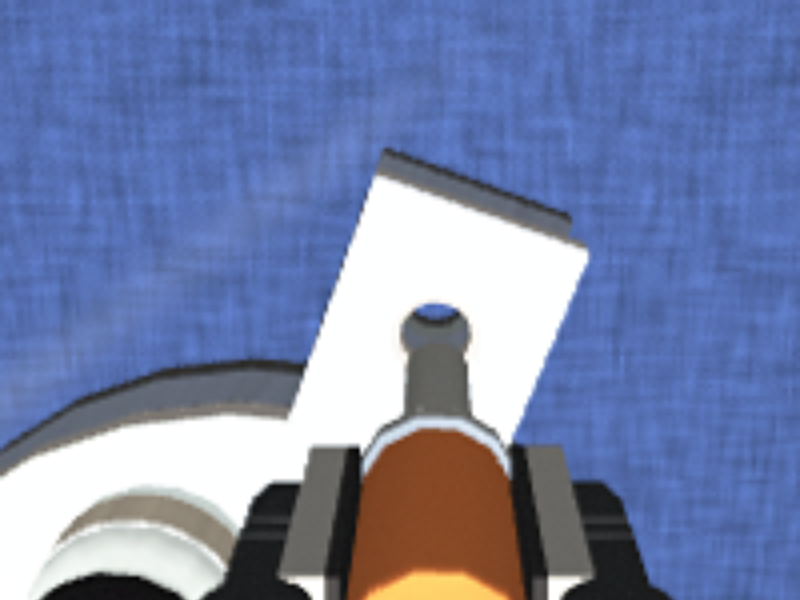

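```bash
python3 -m inch '[{"dx":-0.08,"dy":0,"dz":0.7,"wx":0,"wy":0,"wz":0},{"dx":0,"dy":0,"dz":0.6,"wx":0,"wy":0,"wz":0},{"dx":0,"dy":0,"dz":0.6,"wx":0,"wy":0,"wz":0},{"dx":0,"dy":0,"dz":0.6,"wx":0,"wy":0,"wz":0},{"dx":0,"dy":0,"dz":0.5,"wx":0,"wy":0,"wz":0},{"dx":0,"dy":0,"dz":0,"wx":0,"wy":0,"wz":0},{"dx":0,"dy":0,"dz":0,"wx":0,"wy":0,"wz":0}]'
```

```text
t: 7.35
tcp_pos: [0.6564, 0.0407, 0.1815]
tool_rot: [1.0, 0.0, 0.0, 0.0]
force: [-0.3, 0.4, -0.6]
finger_gap: 0.243
gripper_force: 50.0
```

```bash
python3 -m inch '[{"dx":0,"dy":0,"dz":0.6,"wx":0,"wy":0,"wz":0},{"dx":0,"dy":0,"dz":0.6,"wx":0,"wy":0,"wz":0},{"dx":0,"dy":0,"dz":0.6,"wx":0,"wy":0,"wz":0},{"dx":0,"dy":0,"dz":0.6,"wx":0,"wy":0,"wz":0},{"dx":0,"dy":0,"dz":0.5,"wx":0,"wy":0,"wz":0},{"dx":0,"dy":0,"dz":0.4,"wx":0,"wy":0,"wz":0},{"dx":0,"dy":0,"dz":0,"wx":0,"wy":0,"wz":0},{"dx":0,"dy":0,"dz":0,"wx":0,"wy":0,"wz":0}]'
```

```text
t: 8.35
tcp_pos: [0.6564, 0.0407, 0.1486]
tool_rot: [1.0, 0.001, 0.0, 0.0]
force: [-0.7, -0.2, -0.7]
finger_gap: 0.243
gripper_force: 50.0
```

```bash
python3 -m inch '[{"dx":0,"dy":0,"dz":0.25,"wx":0,"wy":0,"wz":0},{"dx":0,"dy":0,"dz":0.15,"wx":0,"wy":0,"wz":0},{"dx":0,"dy":0,"dz":0.05,"wx":0,"wy":0,"wz":0},{"dx":0,"dy":0,"dz":0,"wx":0,"wy":0,"wz":0},{"dx":0,"dy":0,"dz":0,"wx":0,"wy":0,"wz":0},{"dx":0,"dy":0,"dz":0,"wx":0,"wy":0,"wz":0},{"dx":0,"dy":0,"dz":0,"wx":0,"wy":0,"wz":0}]'
python3 - <<'E'
from h import *
w=snap('wrist','w6.png'); a=snap('scene','a6.png')
b=snap('side','b6.png')
c=lambda im,x,y:cv2.resize(im[y:y+90,x:x+120,::-1],(400,300),interpolation=cv2.INTER_CUBIC)
cv2.imwrite('pics/c6.png',np.vstack([np.hstack([c(a,220,150),c(b,190,170)]),np.hstack([cv2.resize(w[:,:,::-1],(400,300)),c(w,190,170)])]))
E
```

```text
t: 9.22
tcp_pos: [0.6563, 0.0408, 0.1445]
tool_rot: [1.0, 0.001, 0.0, 0.0]
force: [-1.8, 0.1, 5.6]
finger_gap: 0.248
gripper_force: 50.6
```

View pics/c6.png

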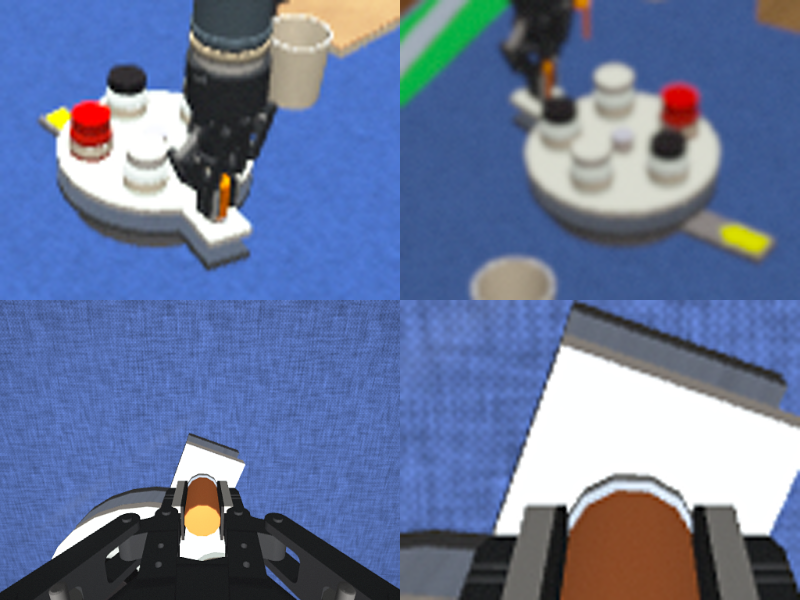

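The pin is seated: the collar is on the ear, with 5.6 N of contact at the expected height. Next I need the pointer direction and the arc.

```bash
cat > ang.py <<'E'
from h import *
def cen(im,m,box):
    x0,y0,x1,y1=box; hsv=cv2.cvtColor(im,cv2.COLOR_BGR2HSV)
    k=cv2.inRange(hsv,*m); z=np.zeros_like(k); z[y0:y1,x0:x1]=k[y0:y1,x0:x1]
    ys,xs=np.nonzero(z); return xs.mean(),ys.mean(),len(xs)
Y=((22,150,120),(35,255,255))
if __name__=='__main__':
    ax=np.array([.5387,.0808])
    for f,box in(('a.png',(225,170,250,200)),('b.png',(270,225,310,255))):
        c=cen(cv2.imread('pics/'+f),Y,box); P=atz(par(f),c[0],c[1],.01)[:2]; d=P-ax
        print(f,c,P,np.hypot(*d),np.arctan2(d[1],d[0])%(2*np.pi))
E
python3 ang.py
python3 - <<'E'
from h import *
# circle points for phi about axis, from current pin
ax=np.array([.5387,.0808]); h=np.array([.6565,.0406]); d=h-ax
print('r',np.hypot(*d),'hole ang',np.arctan2(d[1],d[0]))
E
```

```text
a.png (np.float64(237.28), np.float64(185.08), 25) [0.38300952 0.09922165] 0.15677653426733276 3.02381798063331
b.png (np.float64(292.7878787878788), np.float64(241.24242424242425), 66) [0.39142304 0.1019666 ] 0.1487902167712696 2.998850415197342
r 0.12447039808725609 hole ang -0.3288642555367497
```

Run:
```python
import numpy as np
ax=np.array([.5387,.0808]); th=np.linspace(-.3289,-1.388,21); r=.1246
P=ax+r*np.c_[np.cos(th),np.sin(th)]
D=np.diff(P,axis=0)*100; print(np.c_[D[:,0],-D[:,1]].round(2).tolist()); print(P[10],P[-1])
```

```text
[[-0.23, 0.62], [-0.26, 0.61], [-0.29, 0.59], [-0.32, 0.57], [-0.35, 0.56], [-0.38, 0.54], [-0.41, 0.52], [-0.44, 0.49], [-0.46, 0.47], [-0.49, 0.44], [-0.51, 0.42], [-0.53, 0.39], [-0.55, 0.36], [-0.57, 0.33], [-0.59, 0.3], [-0.6, 0.27], [-0.62, 0.24], [-0.63, 0.2], [-0.64, 0.17], [-0.65, 0.14]]
[ 0.62013997 -0.01350106] [ 0.56134979 -0.04172407]
```

```bash
python3 -m inch '[{"dx":-0.23,"dy":0.62,"dz":0,"wx":0,"wy":0,"wz":0},{"dx":-0.26,"dy":0.61,"dz":0,"wx":0,"wy":0,"wz":0},{"dx":-0.29,"dy":0.59,"dz":0,"wx":0,"wy":0,"wz":0},{"dx":-0.32,"dy":0.57,"dz":0,"wx":0,"wy":0,"wz":0},{"dx":-0.35,"dy":0.56,"dz":0,"wx":0,"wy":0,"wz":0},{"dx":0,"dy":0,"dz":0,"wx":0,"wy":0,"wz":0}]' - 70
```

```text
t: 10.12
tcp_pos: [0.642, 0.0109, 0.1446]
tool_rot: [1.0, 0.0, 0.001, -0.0]
force: [-1.4, -0.1, 5.9]
finger_gap: 0.237
gripper_force: 68.2
```

```bash
python3 -m inch '[{"dx":-0.38,"dy":0.54,"dz":0,"wx":0,"wy":0,"wz":0},{"dx":-0.41,"dy":0.52,"dz":0,"wx":0,"wy":0,"wz":0},{"dx":-0.44,"dy":0.49,"dz":0,"wx":0,"wy":0,"wz":0},{"dx":-0.46,"dy":0.47,"dz":0,"wx":0,"wy":0,"wz":0},{"dx":-0.49,"dy":0.44,"dz":0,"wx":0,"wy":0,"wz":0},{"dx":-0.51,"dy":0.42,"dz":0,"wx":0,"wy":0,"wz":0},{"dx":-0.53,"dy":0.39,"dz":0,"wx":0,"wy":0,"wz":0},{"dx":0,"dy":0,"dz":0,"wx":0,"wy":0,"wz":0},{"dx":0,"dy":0,"dz":0,"wx":0,"wy":0,"wz":0}]'
```

```text
t: 11.25
tcp_pos: [0.6094, -0.0211, 0.1445]
tool_rot: [1.0, 0.0, 0.0, -0.001]
force: [-2.7, 1.3, 7.0]
finger_gap: 0.237
gripper_force: 68.3
```

```bash
python3 -m inch '[{"dx":-0.55,"dy":0.36,"dz":0,"wx":0,"wy":0,"wz":0},{"dx":-0.57,"dy":0.33,"dz":0,"wx":0,"wy":0,"wz":0},{"dx":-0.59,"dy":0.3,"dz":0,"wx":0,"wy":0,"wz":0},{"dx":-0.6,"dy":0.27,"dz":0,"wx":0,"wy":0,"wz":0},{"dx":-0.62,"dy":0.24,"dz":0,"wx":0,"wy":0,"wz":0},{"dx":-0.63,"dy":0.2,"dz":0,"wx":0,"wy":0,"wz":0},{"dx":-0.64,"dy":0.17,"dz":0,"wx":0,"wy":0,"wz":0},{"dx":-0.65,"dy":0.14,"dz":0,"wx":0,"wy":0,"wz":0},{"dx":0,"dy":0,"dz":0,"wx":0,"wy":0,"wz":0},{"dx":0,"dy":0,"dz":0,"wx":0,"wy":0,"wz":0}]'
python3 - <<'E'
from h import *
from ang import cen,Y
s=sense(); d=s['tcp_pos'][:2]-[.5387,.0808]; print(s['tcp_pos'],np.hypot(*d),np.arctan2(*d[::-1]),s['force'])
w=snap('wrist','w7.png'); a=snap('scene','a7.png'); b=snap('side','b7.png')
c=lambda im,x,y:cv2.resize(im[y:y+90,x:x+120,::-1],(400,300),interpolation=cv2.INTER_CUBIC)
cv2.imwrite('pics/c7.png',np.vstack([np.hstack([c(a,200,150),c(b,210,170)]),np.hstack([cv2.resize(w[:,:,::-1],(400,300)),c(w,190,170)])]))
E
```

```text
t: 12.5
tcp_pos: [0.5614, -0.0408, 0.1445]
tool_rot: [1.0, -0.0, 0.001, -0.001]
force: [-0.1, 4.1, 6.4]
finger_gap: 0.238
gripper_force: 68.5
[ 0.56135341 -0.04075494  0.14450938] 0.12364780759596944 -1.3865464740961335 [-0.14948734  4.08784269  6.37160932]
```

View pics/c7.png

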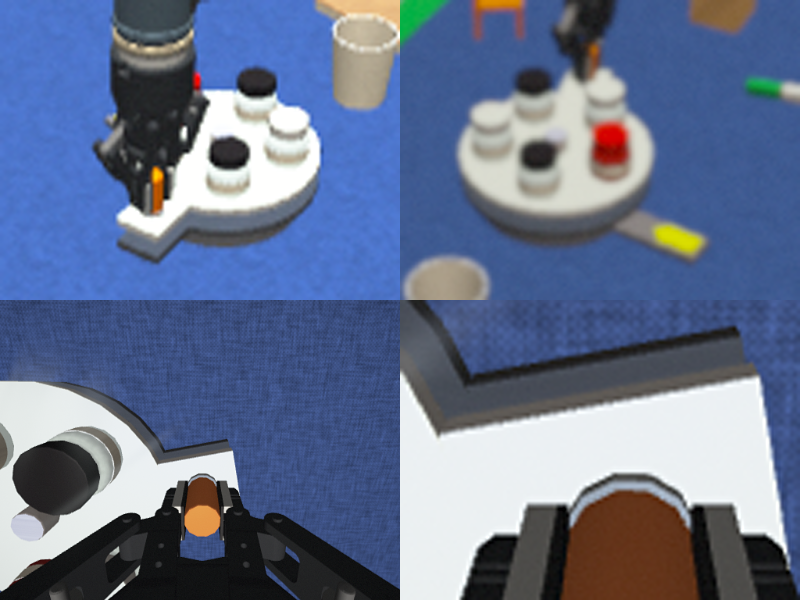

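Run:
```python
from h import *
from ang import cen,Y
from scipy.optimize import least_squares
p=par('b7.png')
L=[(609,129),(540,148),(491,109),(533,77),(606,84)]
P=np.array([atz(p,(x-400+.5)/3.3333+209.5,(y+.5)/3.3333+169.5,.111) for x,y in L])[:,:2]
k=-np.arange(5)*1.25664
f=lambda q:(P-q[:2]-.066*np.c_[np.cos(q[2]+k),np.sin(q[2]+k)]).ravel()
r=least_squares(f,[.538,.08,3.0]);q=r.x;print(q,np.abs(r.fun).max())
for ax in(q[:2],np.array([.5387,.0808])):
    c=cen(cv2.imread('pics/b7.png'),Y,(270,225,310,255)); d=atz(p,c[0],c[1],.01)[:2]-ax; print('front',np.arctan2(*d[::-1])%6.283,np.hypot(*d))
```

```text
[0.53931796 0.07795557 3.02078158] 0.004062541494160299
front 2.980644995539539 0.14983136343609668
front 2.998850415197342 0.1487902167712696
```

```bash
python3 -m inch '[{"dx":-0.15,"dy":0,"dz":0,"wx":0,"wy":0,"wz":0},{"dx":-0.1,"dy":0,"dz":0,"wx":0,"wy":0,"wz":0},{"dx":0,"dy":0,"dz":0,"wx":0,"wy":0,"wz":0},{"dx":0,"dy":0,"dz":0,"wx":0,"wy":0,"wz":0},{"dx":0,"dy":0,"dz":0,"wx":0,"wy":0,"wz":0},{"dx":0,"dy":0,"dz":0,"wx":0,"wy":0,"wz":0},{"dx":0,"dy":0,"dz":0,"wx":0,"wy":0,"wz":0},{"dx":0,"dy":0,"dz":0,"wx":0,"wy":0,"wz":0}]'
python3 -c "
from station import workorder
print(workorder.sign_off())"
```

```text
t: 13.65
tcp_pos: [0.5596, -0.041, 0.1445]
tool_rot: [1.0, -0.0, 0.001, -0.001]
force: [1.3, 4.3, 5.4]
finger_gap: 0.24
gripper_force: 68.5
the job is handed in; nothing more can be done
None
```

The job is handed in at about 14 s of the 64 s allowed: the pin went home through both decks before any turning, and the gripper is still holding it with the red jar at the pointer, within about 0.04 rad by my measurements; the sign-off gave no verdict.

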